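# Slide a specimen jar along a guide rail into its docking bay

### The arm

A 6-joint arm with a two-finger parallel gripper is mounted at the origin on the work surface; the furniture and walls round the work are solid. World frame = base frame: x ahead of the robot, y to its left, z up, the work surface at z = 0. Lengths are in mm, angles in rad, forces in N, time in s.
With the tool pointing down it reaches from about 350 to 775 mm from the base axis. Payload 7.3 kg.
Tool frame: the origin (TCP) lies at the very end of the fingers, on their centre line; the grasp point (between the pads) lies 19 mm behind it (pinch_z is the distance from the TCP to the grasp point, in mm); z points along the fingers, y is the direction in which the jaws open and shut (so a half turn about z gives the same grasp; the last joint's range is limited). The gripper opens to 92 mm and grips with 3 to 60 N. Pads are 19 mm wide; open, the fingers measure 130 mm over their backs; the gripper's body (75 mm by 190 mm) begins 47 mm behind the grasp point.
Start: joints at [1.167, 0.342, 1.524, -0, 1.275, -0.146], TCP at [133.835, 507.674, 226.741] pointing down, gripper open.
Joint ranges: [-2.53, 2.53], [-0.77, 2.02], [0.04, 2.7], [-1, 4.14], [0.28, 2.66], [-3.11, 3.11]. Speed limits (rad/s): [2.57, 2.57, 3.14, 3.14, 3.14, 3.14].

### API

Orientations are given as [roll, pitch, yaw] about the fixed x, y, z axes, in that order (R = Rz(yaw) Ry(pitch) Rx(roll)).
In Python, from plant import * gives the robot as it stands.
- The arm moves only by the tool step_arm, never from a script. Its argument "moves" is one flat list of numbers, 7 for each row, row after row: the shift along the tool's x, y, z scaled (see below), then the turn, a rotation vector about the tool's x, y, z scaled (see below), then the closure, from -1 (fully open) to 1 (shut). A call has 1 to 8 rows; each row shifts and turns the pose as measured when the row begins, along the tool's axes as they then stand; what a row does not reach is not made up. The controller multiplies each number of a shift by 2 cm and each number of a turn by 4 degrees. A row lasts 1/12 s, in which the tool goes at most 41.7 mm and 7.16 degrees, less where a joint would pass 70% of its speed; a pose out of reach is approached as far as the arm can. A call with a number of a shift or a turn outside -1 to 1 is refused whole. A call with a gripper value outside its range is refused whole. The fingers move at their own pace and stop on an object; the grip force is fixed at half the most. Time passes only in rows, so rows that do not move let the fingers close. It gives the time, the measured TCP pose, the force and the opening at its end, in the units of the state.
- get_obs(): the state, without advancing time (a new reading comes with each control period).
- capture(name): name is "scene" or "top"; returns the picture (420x560x3 uint8, red, green, blue); there is no depth.
- get_calibration(name): a dict with "mtx" (3x3 intrinsics, pixels), "eye" and "orientation" of the camera in the world. Camera axes: x right, y down, z forward; pixel columns grow to the right and rows downward; lengths in mm; the calibration is good to about 2 mm. A picture is of the moment at which its call begins. get_calibration takes no time and is no camera call.
- close_job(): hands the job in, once; it reports no verdict.
The state is a dict: "time": time; "joint_positions": joint angles; "dq": joint speeds; "tau": joint torques, N m; "tool_pos": TCP position; "tcp_rot": TCP orientation; "contact_force": force on the tool from outside, world axes, zero at the start; "moment": the same for the moment, N m; "grip_width": finger opening in mm.
Only numpy, scipy, OpenCV 4.12 (cv2) and the standard library are available. Lean on these libraries where they do the work, as an engineer would, in place of code of your own. Each camera call takes 0.05 s, during which the arm holds its last target.

### The job

Dock the black-lidded specimen jar: push it straight across the worktop until it rests against the guide rail, then slide it along the rail, touching the rail all the way, past the sprung roller of the docking bay until it is fully home against the rubber-faced stop with its pin pressed in flush, and leave it there. Slide it upright and never lift it; push gently throughout, without ramming the rail, the roller or the stop (always under 20 N). Leave the small things standing around undisturbed.

Things in the scene. Friction and masses are not known exactly. Their poses are not given: they have to be found in the camera images.
- jar: Squat white plastic specimen jar with a wide black screw lid, round, 71 mm in diameter (36 mm radius), 66 mm high, about 0.15 kg, smooth plastic (friction about 0.35), standing loose on the worktop 25 to 50 mm in front of the guide rail. Origin: centre of its underside; z up.
- rail: Fixed aluminium angle: upright wall 440 mm long, 46 high, 6 thick, with a 26 mm foot behind. Origin: on the worktop under the middle of the wall's front face (towards the robot; the jar slides along it). y along the rail, x away from the robot through the wall. The face is the plane x = 0; the touching jar's origin is at x = -0.036. The bay is at the -y end: the jar travels towards -y.
- bay: Fixed docking bay, an L of grey plastic 48 mm high, open from above. Origin: on the worktop at the middle place of the docked jar's axis; axes parallel to the rail's, whose face is at x = +0.036 here. The jar enters from +y. Cheek on the robot's side: x -0.0745 to -0.0585, y -0.075 to +0.040, with a sprung roller standing into the lane. Back plate beyond y = -0.061, and before it the stop (see pin).
- pin (a joint): Travel (m) of a steel pin, 10 mm thick, that stands 3 mm out of the stop's face 27 mm up: 0 out, 0.003 pressed flush when the jar is home; under 1 N. The stop is a rubber-faced metal block, 50 mm wide, clamped anywhere within 8 mm either way of face y = -0.036 of bay; its place is not reported, so the docked jar's y is -0.008 to +0.008: find it by feel, the push rises steeply there.
- catch (a joint): Travel (m, 0 to 0.014) of the bay's sprung roller, an upright white cylinder, 16 mm in diameter, 8 to 48 mm up, that does not spin. At 0 its axis is at x = -0.0355, y = +0.016 of bay; it grows away from the rail; 1.5 N at 0, 0.35 N more per mm. The jar meets it at y = 0.041, pushes it back to 0.008 at y = 0.016; it takes about 8 to 15 N. The roller holds the jar but does not pull it home.
- dropper_bottle: Bystander: small white dropper bottle with a red cap, 23 mm in diameter, 56 mm high, loose. Origin: centre of its underside.
- gauze: Bystander: small white pack of gauze, 35 x 35 x 21 mm, loose. Origin: centre of its underside.
- tube_foot: Bystander: one-place white plastic tube stand, 42 x 42 x 24 mm, loose and empty. Origin: centre of its underside.
Mind the look-alikes: they are no part of the job. What is shaped like the jar but brown or green is not meant.

How it is judged:
By the outcome, as a careful person would: the job done as asked, in the order asked, and still so for the second after the job is handed in, with the robot touching nothing.
It also fails if it takes over 72 s, if anything falls off the work surface, if the arm or the gripper's body presses on something with over 40 N, if the wrist force passes 120 N, or if a joint passes its speed limit or range.

## Working session

There is one attempt and no reset: what is moved stays moved. The work goes in short steps, Python scripts to look and compute and a tool call to move; the robot and the scene stay as the last step left them, time stands still between calls to the robot, and variables do not carry over. Pictures are saved under pics/ and viewed, and the job is handed in when it is done.

Besides the shell and the picture viewer there is one more tool, called after "Request:" as name(argument=value, ...) on one line, values as JSON. step_arm: Moves the arm, as the interface text tells. Shifts and turns lie within -1 to 1; 1 stands for 2 cm of shift or 4 degrees of turn. Its arguments: {"type":"object","properties":{"moves":{"type":"array"}},"required":["moves"]}

```bash
mkdir -p pics; python3 - <<'E'
from plant import *
import cv2
for n in("scene","top"):
    im=capture(n); cv2.imwrite(f"pics/{n}0.png",im[:,:,::-1]); print(n,get_calibration(n))
print(get_obs())
E
```

```text
scene {'mtx': array([[450.11752689,   0.        , 283.88852555],
       [  0.        , 450.11752689, 206.78542451],
       [  0.        ,   0.        ,   1.        ]]), 'eye': array([ -51.75851745, -366.08734311,  868.64947005]), 'orientation': array([-2.45323149,  0.00373734, -0.74506811])}
top {'mtx': array([[533.74264685,   0.        , 284.56252493],
       [  0.        , 533.74264685, 205.16682572],
       [  0.        ,   0.        ,   1.        ]]), 'eye': array([ 231.26605569,  132.80946071, 1098.07659627]), 'orientation': array([-2.99145633, -0.01496215, -1.59315603])}
{'time': 0.1, 'joint_positions': array([ 1.16704022e+00,  3.42642277e-01,  1.52488595e+00,  6.43557587e-06,
        1.27541662e+00, -1.45981579e-01]), 'dq': array([-0.00037134, -0.00040145, -0.00183567, -0.00077426, -0.00046468,
       -0.00047397]), 'tau': array([ 1.52786553e-03, -4.32000947e+01, -2.44693029e+01,  7.19767646e-02,
        5.26841905e-02, -3.78176628e-05]), 'tool_pos': array([133.66537013, 507.33551917, 226.13246069]), 'tcp_rot': array([-3.14025574e+00, -2.02783468e-04,  2.88381612e+00]), 'contact_force': array([ 0.15972531, -0.38959133,  0.34851797]), 'moment': array([0.00403282, 0.01497204, 0.01400942]), 'grip_width': 91.65480958217054}
```

View pics/scene0.png

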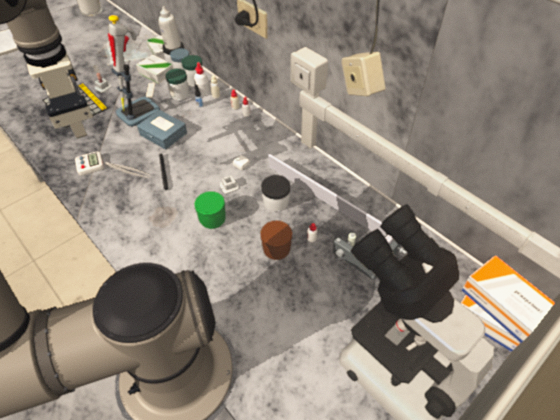

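View pics/top0.png

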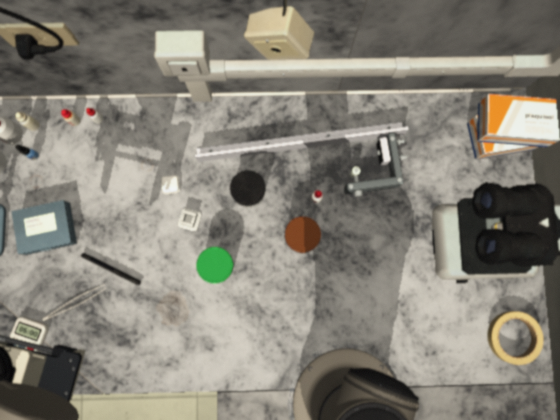

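```bash
cat > h.py <<'E'
from plant import *
import cv2, numpy as np
from scipy.spatial.transform import Rotation as R
def cast(n,uv,z):
    c=get_calibration(n); r=R.from_euler('xyz',c['orientation']).as_matrix()
    d=r@np.linalg.inv(c['mtx'])@np.array([uv[0],uv[1],1.]); e=c['eye']
    return e+d*(z-e[2])/d[2]
def proj(n,p):
    c=get_calibration(n); r=R.from_euler('xyz',c['orientation']).as_matrix()
    q=c['mtx']@(r.T@(np.array(p)-c['eye'])); return q[:2]/q[2]
E
python3 - <<'E'
import cv2
a=cv2.imread('pics/top0.png')[110:280,150:430]; cv2.imwrite('pics/topz.png',cv2.resize(a,None,fx=2.85,fy=2.85,interpolation=2))
a=cv2.imread('pics/scene0.png')[140:290,180:420]; cv2.imwrite('pics/scz.png',cv2.resize(a,None,fx=3.3,fy=3.3,interpolation=2))
E
```

```text
(no output)
```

View pics/topz.png

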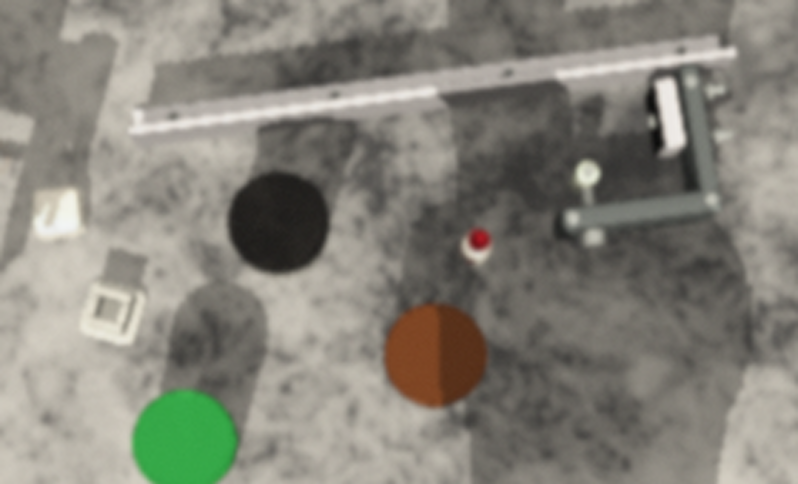

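View pics/scz.png

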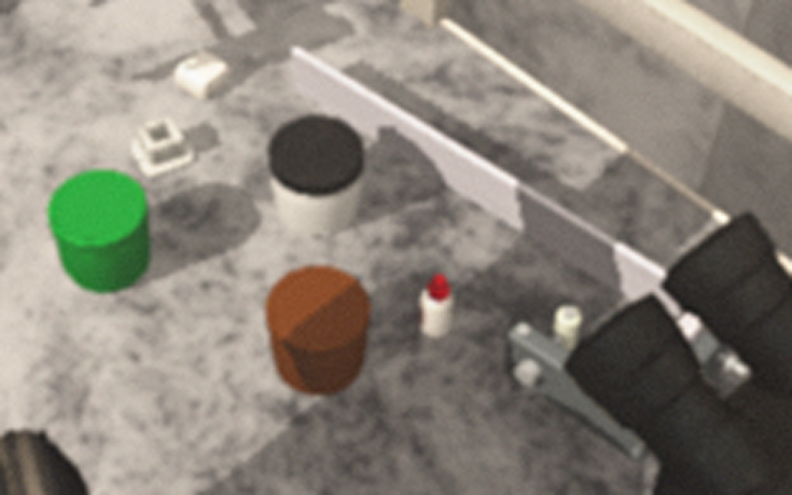

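```bash
python3 - <<'E'
from h import *
T=lambda u,v:(150+(u+.5)/2.85-.5,110+(v+.5)/2.85-.5)
S=lambda u,v:(180+(u+.5)/3.3-.5,140+(v+.5)/3.3-.5)
for z in(0,46):
    print(z,'top bright line',cast('top',T(132,130),z),cast('top',T(735,52),z),'upper edge',cast('top',T(140,110),z),cast('top',T(715,38),z))
print('scene top edge',cast('scene',S(294,50),46),cast('scene',S(620,245),46), 'base',cast('scene',S(300,78),0),cast('scene',S(520,230),0))
im=capture('top');
# lid
g=im.max(axis=2)
m=((g<60)).astype('uint8');m[:150]=0;m[230:]=0;m[:,:215]=0;m[:,290:]=0
m=cv2.morphologyEx(m,cv2.MORPH_OPEN,np.ones((5,5)))
c=max(cv2.findContours(m,0,2)[0],key=cv2.contourArea);print(cv2.fitEllipse(c),cast('top',cv2.minEnclosingCircle(c)[0],66),cast('top',cv2.fitEllipse(c)[0],66))
im=capture('scene')
g=im.max(axis=2);m=(g<75).astype('uint8');m[:170]=0;m[205:]=0;m[:,:255]=0;m[:,296:]=0
m=cv2.morphologyEx(m,cv2.MORPH_OPEN,np.ones((5,5)))
c=max(cv2.findContours(m,0,2)[0],key=cv2.contourArea);e=cv2.fitEllipse(c);print(e,cast('scene',e[0],60))
print('roller',cast('top',T(588,173),48),'cheek near end',cast('top',T(572,220),48),'corner',cast('top',T(711,200),48),'plate rail end',cast('top',T(691,75),48))
print('stop face', [cast('top',T(*p),48) for p in((657,80),(668,155))])
print('roller scene',cast('scene',S(568,312),48),'cheek end scene',cast('scene',S(521,328),48))
print('bottle',cast('top',T(480,239),56),cast('scene',S(440,280),56),'brown',cast('top',T(436,355),66),'green',cast('top',T(185,441),66))
print('tube',cast('top',T(111,313),24),'gauze',cast('top',T(58,213),21))
print(get_obs()['contact_force'])
E
```

```text
0 top bright line [5.06916184e+02 2.96758229e+02 2.27373675e-13] [ 558.47436241 -153.67735695    0.        ] upper edge [521.99834979 290.88765864   0.        ] [ 569.59193611 -139.24077771    0.        ]
46 top bright line [495.36880536 289.89018088  46.        ] [ 544.76713819 -141.67601419   46.        ] upper edge [509.81915794 284.26553672  46.        ] [ 555.41898082 -127.84420391   46.        ]
scene top edge [495.12698685 289.74966932  46.        ] [533.33028346 -15.20106977  46.        ] base [507.49141662 298.35296557   0.        ] [521.92005309  65.07001849   0.        ]
((247.50413513183594, 187.35874938964844), (33.346046447753906, 33.9662971496582), 64.4990463256836) [424.44828112 185.59375094  66.        ] [423.84800392 185.85444663  66.        ]
((275.5745849609375, 186.95291137695312), (22.255172729492188, 27.516435623168945), 91.9530258178711) [424.35265064 184.12130604  60.        ]
roller [457.69493535 -31.87499214  48.        ] cheek near end [424.17217097 -19.1695629   48.        ] corner [ 436.58730776 -118.01032177   48.        ] plate rail end [ 527.75771331 -108.64041176   48.        ]
stop face [array([524.51879671, -84.10224406,  48.        ]), array([469.62890413, -89.21958216,  48.        ])]
roller scene [461.4085406  -30.17387279  48.        ] cheek end scene [428.18990261 -17.53337381  48.        ]
bottle [410.52415473  46.6734463   56.        ] [412.3229661   44.35445643  56.        ] brown [329.27125621  80.03691861  66.        ] green [274.71947063 250.77912847  66.        ]
tube [367.96248871 307.71398706  24.        ] gauze [441.47624135 346.47671603  21.        ]
[ 0.15742438 -0.48408874  0.59931927]
```

```bash
python3 - <<'E'
from h import *
for nm,p0,yaw in(('A',np.array([495.4,290.]),np.arctan2(.1137,.9935)),('B',np.array([507.,297.]),np.arctan2(.1137,.9935))):
  xa=np.array([np.cos(yaw),np.sin(yaw)]);d=np.array([xa[1],-xa[0]])
  for n,box,f in(('top',(110,280,150,430),2.85),('scene',(140,290,180,420),3.3)):
    im=capture(n)[:,:,::-1][box[0]:box[1],box[2]:box[3]];im=cv2.resize(im,None,fx=f,fy=f,interpolation=2)
    q=lambda x,s,z:tuple(int(round(v)) for v in ((proj(n,[*(p0+xa*x+d*s),z])-[box[2],box[0]]+.5)*f-.5))
    for x,z,c in((0,0,(0,0,255)),(0,46,(0,255,0)),(6,46,(255,0,0)),(32,3,(255,0,255))):
        cv2.line(im,q(x,0,z),q(x,440,z),c,1)
    cv2.imwrite(f'pics/{nm}{n}.png',im)
E
```

```text
(no output)
```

View pics/Atop.png

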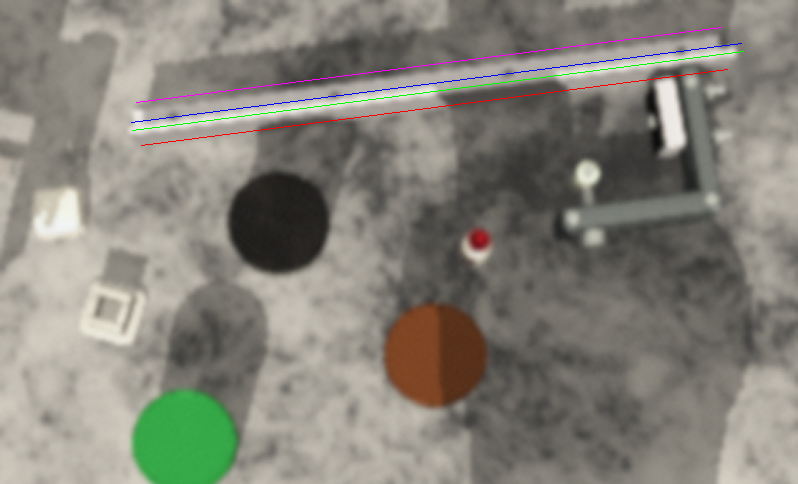

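View pics/Ascene.png

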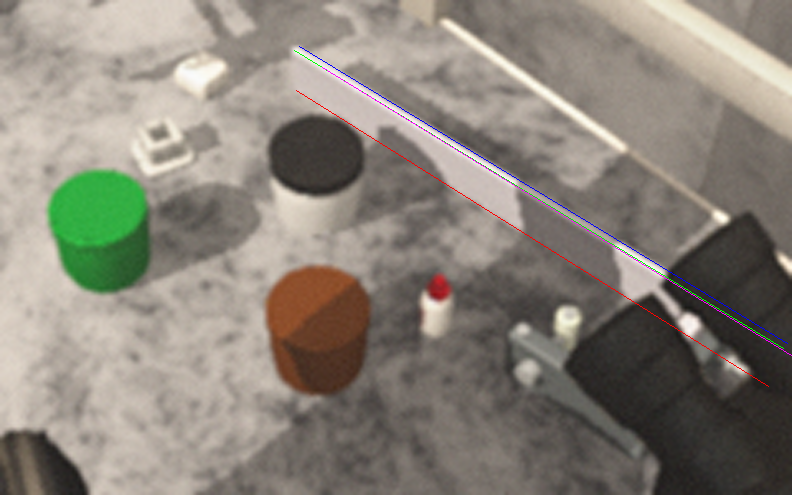

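View pics/Bscene.png

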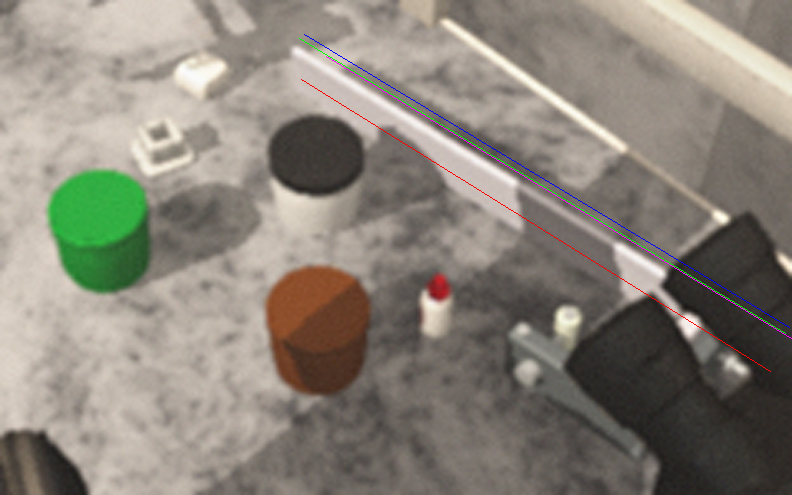

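Request:
step_arm(moves=[0,0,0,0,0,-0.67,1,0,0,0,0,0,-0.67,1,0,0,0,0,0,-0.67,1,0,0,0,0,0,-0.67,1,0,0,0,0,0,-0.67,1,0,0,0,0,0,-0.67,1,0,0,0,0,0,-0.67,1,0,0,0,0,0,-0.67,1])

```text
time: 1.07
tool_pos: [133.7, 507.4, 226.5]
tcp_rot: [-3.141, -0.0, -3.009]
contact_force: [-0.0, 0.5, -0.6]
grip_width: 43.3
```

```bash
cat > st.py <<'E'
from h import *
p0=np.array([495.4,290.]);yaw=np.arctan2(.1137,.9935)
xa=np.array([np.cos(yaw),np.sin(yaw)]);d=np.array([xa[1],-xa[0]])
o=get_obs();p=np.array(o['tool_pos']);f=np.array(o['contact_force'])
print('t',o['time'],'pos',p.round(1),'perp %.1f s %.1f'%((p[:2]-p0)@xa,(p[:2]-p0)@d),'rot',np.degrees(o['tcp_rot']).round(2),'F perp %.2f s %.2f z %.2f'%(f[:2]@xa,f[:2]@d,f[2]),o['grip_width'])
E
python3 st.py
```

```text
t 1.0667 pos [133.7 507.4 226.5] perp -334.6 s -257.1 rot [-1.7997e+02 -2.0000e-02 -1.7239e+02] F perp 0.05 s -0.53 z -0.56 43.28985498313744
```

Request:
step_arm(moves=[-0.5,-1,0,0,0,0.27,1,-0.5,-1,0,0,0,0,1,-0.5,-1,0,0,0,0,1,-0.5,-1,0,0,0,0,1,-0.5,-1,0,0,0,0,1,-0.5,-1,0,0,0,0,1,-0.5,-1,0,0,0,0,1,-0.5,-1,0,0,0,0,1])

```text
time: 1.73
tool_pos: [233.5, 355.0, 225.9]
tcp_rot: [3.14, -0.0, -3.019]
contact_force: [0.1, 0.3, -0.1]
grip_width: 0.7
```

Request:
step_arm(moves=[-0.5,-1,0,0,0,0,1,-0.5,-1,0,0,0,0,1,-0.5,-1,0,0,0,0,1,-0.5,-1,0,0,0,0,1,-0.5,-1,0,0,0,0,1,-0.5,-1,0,0,0,0,1,-0.5,-1,0,0,0,0,1,0,0,0,0,0,0,1])

```text
time: 2.4
tool_pos: [325.1, 215.6, 226.9]
tcp_rot: [3.14, 0.004, -3.02]
contact_force: [-0.7, -0.7, 0.8]
grip_width: 0.5
```

```bash
python3 st.py
```

```text
t 2.4 pos [325.1 215.6 226.9] perp -177.7 s 54.6 rot [ 179.89    0.23 -173.04] F perp -0.73 s 0.58 z 0.77 0.4512868072722029
```

Request:
step_arm(moves=[-0.35,-0.55,0.5,0,0,0.1,1,-0.35,-0.55,1,0,0,0,1,-0.35,-0.55,1,0,0,0,1,-0.35,-0.55,1,0,0,0,1,0,0,1,0,0,0,1,0,0,1,0,0,0,1,0,0,1,0,0,0,1,0,0,0,0,0,0,1])

```text
time: 3.07
tool_pos: [362.2, 176.2, 94.7]
tcp_rot: [3.135, 0.013, -3.033]
contact_force: [-1.3, 0.2, 0.2]
grip_width: 0.7
```

```bash
python3 st.py
```

```text
t 3.0667 pos [362.2 176.2  94.7] perp -145.3 s 97.9 rot [ 179.65    0.76 -173.75] F perp -1.24 s -0.35 z 0.18 0.7098156092131399
```

Request:
step_arm(moves=[0,0.05,0.7,0,0,0,1,0,0.05,0.7,0,0,0,1,0,0,0.7,0,0,0,1,0,0,0.7,0,0,0,1,0,0,0.6,0,0,0,1,0,0,0.3,0,0,0,1,0,0,0,0,0,0,1])

```text
time: 3.65
tool_pos: [365.6, 183.0, 23.0]
tcp_rot: [3.133, 0.02, -3.031]
contact_force: [0.1, -0.0, -0.2]
grip_width: 0.4
```

```bash
python3 st.py; python3 - <<'E'
from h import *
for n,box,f in(('top',(110,280,150,430),2.85),('scene',(140,290,180,420),3.3)):
    im=capture(n)[:,:,::-1][box[0]:box[1],box[2]:box[3]];cv2.imwrite(f'pics/{n}1.png',cv2.resize(im,None,fx=f,fy=f,interpolation=2))
E
```

```text
t 3.65 pos [365.6 183.   23. ] perp -141.1 s 91.5 rot [ 179.53    1.12 -173.66] F perp 0.11 s 0.04 z -0.19 0.4290237844859141
```

View pics/scene1.png

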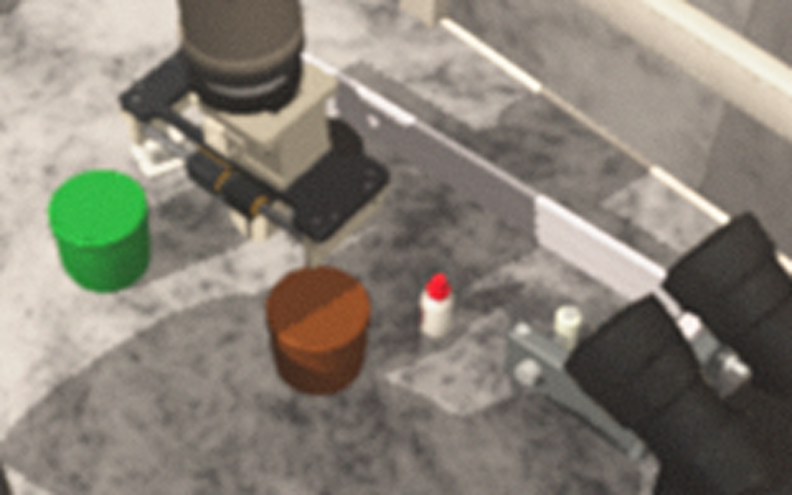

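View pics/top1.png

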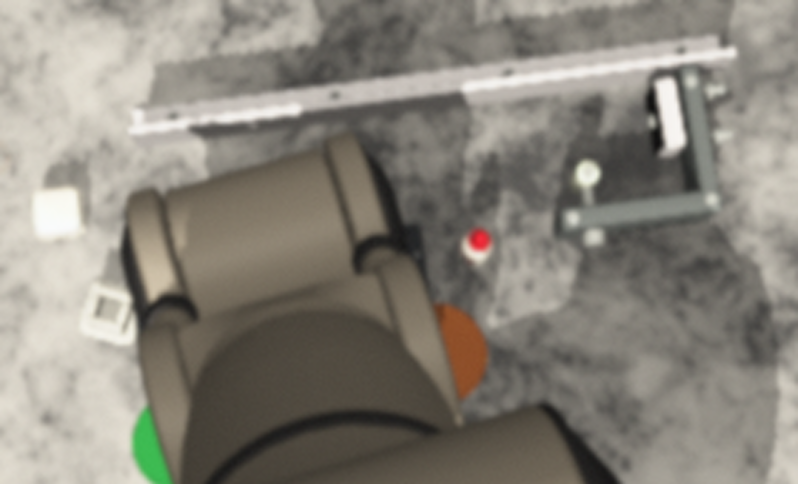

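Request:
step_arm(moves=[-0.1,-0.2,0.1,0.06,0.14,0,1,-0.1,-0.1,0.05,0.06,0.14,0,1,-0.1,0,0,0,0,0,1,-0.1,0,0,0,0,0,1])

```text
time: 4.08
tool_pos: [377.0, 178.1, 23.2]
tcp_rot: [-3.141, 0.004, -3.031]
contact_force: [0.3, -1.5, 0.4]
grip_width: 0.7
```

```bash
python3 st.py
```

```text
t 4.0833 pos [377.  178.1  23.2] perp -130.3 s 97.8 rot [-179.98    0.23 -173.64] F perp 0.14 s 1.50 z 0.36 0.7390058195915128
```

Request:
step_arm(moves=[-0.1,0,0,0,0,0,1,-0.12,0,0,0,0,0,1,-0.12,0,0,0,0,0,1,-0.12,0,0,0,0,0,1,-0.12,0,0,0,0,0,1,-0.12,0,0,0,0,0,1,-0.12,0,0,0,0,0,1,-0.12,0,0,0,0,0,1])

```text
time: 4.75
tool_pos: [397.5, 180.2, 23.6]
tcp_rot: [-3.141, 0.003, -3.031]
contact_force: [-0.5, -1.2, -0.0]
grip_width: 0.3
```

```bash
python3 st.py
```

```text
t 4.75 pos [397.5 180.2  23.6] perp -109.7 s 98.0 rot [-179.98    0.19 -173.67] F perp -0.59 s 1.11 z -0.02 0.2931919568487213
```

Request:
step_arm(moves=[-0.12,0,0,0,0,0,1,-0.12,0,0,0,0,0,1,-0.12,0,0,0,0,0,1,-0.12,0,0,0,0,0,1,-0.12,0,0,0,0,0,1,-0.1,0,0,0,0,0,1])

```text
time: 5.25
tool_pos: [412.9, 181.9, 23.6]
tcp_rot: [-3.141, 0.003, -3.031]
contact_force: [-0.1, 0.9, -0.6]
grip_width: 0.7
```

```bash
python3 st.py
```

```text
t 5.25 pos [412.9 181.9  23.6] perp -94.2 s 98.0 rot [-179.99    0.18 -173.67] F perp 0.03 s -0.86 z -0.58 0.7381064463039728
```

Request:
step_arm(moves=[-0.08,0,0,0,0,0,1,-0.08,0,0,0,0,0,1,-0.08,0,0,0,0,0,1,-0.06,0,0,0,0,0,1,-0.05,0,0,0,0,0,1])

```text
time: 5.67
tool_pos: [420.8, 182.8, 23.6]
tcp_rot: [-3.141, 0.003, -3.031]
contact_force: [-1.1, -0.2, 0.5]
grip_width: 0.6
```

```bash
python3 st.py
```

```text
t 5.6667 pos [420.8 182.8  23.6] perp -86.3 s 98.0 rot [-179.99    0.18 -173.67] F perp -1.10 s 0.06 z 0.53 0.6357390271175994
```

Request:
step_arm(moves=[-0.05,0,0,0,0,0,1,-0.05,0,0,0,0,0,1])

```text
time: 5.83
tool_pos: [422.9, 183.0, 23.6]
tcp_rot: [-3.141, 0.003, -3.031]
contact_force: [-1.1, -1.5, -0.0]
grip_width: 0.7
```

Request:
step_arm(moves=[-0.04,0,0,0,0,0,1,-0.04,0,0,0,0,0,1])

```text
time: 6.0
tool_pos: [424.4, 183.2, 23.5]
tcp_rot: [-3.141, 0.002, -3.031]
contact_force: [-3.6, -0.5, 1.7]
grip_width: 0.7
```

Request:
step_arm(moves=[-0.04,0,0,0,0,0,1,-0.04,0,0,0,0,0,1])

```text
time: 6.17
tool_pos: [424.3, 183.1, 23.3]
tcp_rot: [-3.141, -0.002, -3.031]
contact_force: [-4.2, 0.3, 1.7]
grip_width: 0.1
```

```bash
python3 st.py
```

```text
t 6.1667 pos [424.3 183.1  23.3] perp -82.8 s 98.1 rot [-1.7996e+02 -9.0000e-02 -1.7366e+02] F perp -4.10 s -0.78 z 1.65 0.12000236402453726
```

Request:
step_arm(moves=[0.1,0,0,0,0,0,1,0.3,0,0,0,0,0,1,0.6,0,0,0,0,0,1,0.6,0,0,0,0,0,1,0.2,0.4,0,0,0,0,1,0,0.8,0,0,0,0,1,0,0.8,0,0,0,0,1,0,0.8,0,0,0,0,1])

```text
time: 6.83
tool_pos: [383.1, 235.9, 24.0]
tcp_rot: [3.141, 0.007, -3.036]
contact_force: [0.7, -0.1, 0.1]
grip_width: 0.5
```

```bash
python3 st.py
```

```text
t 6.8333 pos [383.1 235.9  24. ] perp -117.7 s 41.0 rot [ 179.99    0.38 -173.97] F perp 0.67 s 0.13 z 0.07 0.5044258133217167
```

Request:
step_arm(moves=[0,0.4,0,0,0,-0.3,1,0,0.1,0,0,0,-0.7,1,0,0,0,0,0,-0.7,1,0,0,0,0,0,-0.7,1,0,0,0,0,0,-0.7,1,0,0,0,0,0,-0.5,1,0,0,0,0,0,0,1])

```text
time: 7.42
tool_pos: [383.2, 252.8, 24.8]
tcp_rot: [-3.14, 0.014, -2.76]
contact_force: [0.3, -0.7, 0.2]
grip_width: 0.6
```

```bash
python3 st.py;python3 - <<'E'
from h import *
for n,box,f in(('top',(110,280,150,430),2.85),('scene',(140,290,180,420),3.3)):
    im=capture(n)[:,:,::-1][box[0]:box[1],box[2]:box[3]];cv2.imwrite(f'pics/{n}2.png',cv2.resize(im,None,fx=f,fy=f,interpolation=2))
E
```

```text
t 7.4167 pos [383.2 252.8  24.8] perp -115.7 s 24.2 rot [-179.93    0.82 -158.12] F perp 0.18 s 0.73 z 0.17 0.6203032766579416
```

View pics/scene2.png

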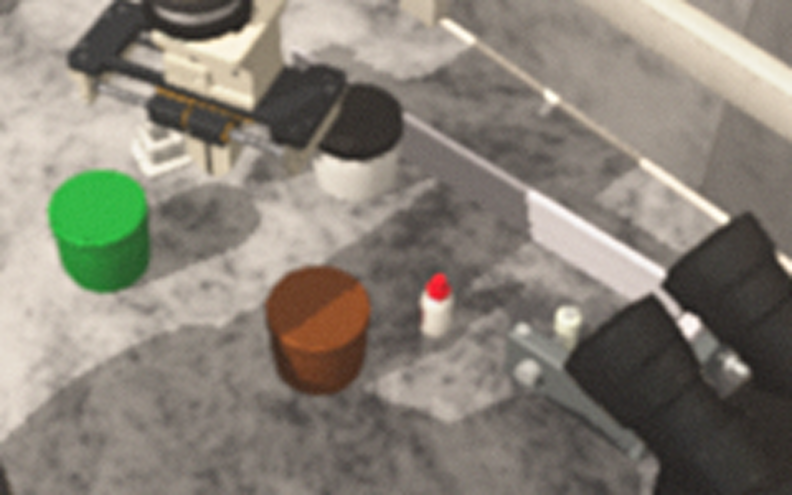

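View pics/top2.png

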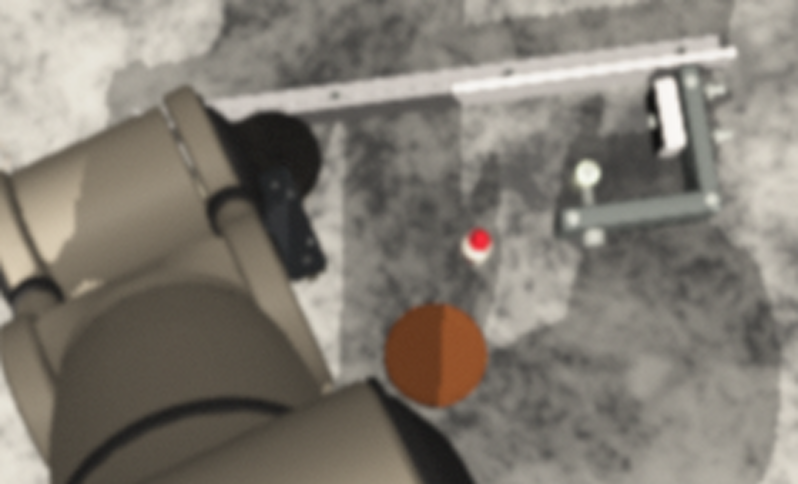

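Request:
step_arm(moves=[-0.4,-0.11,0.05,0,0.1,0,1,-0.5,-0.14,0,0,0.1,0,1,-0.5,-0.14,0,0,0,0,1,-0.5,-0.14,0,0,0,0,1,-0.5,-0.14,0,0,0,0,1,-0.4,-0.11,0,0,0,0,1,-0.1,0,0,0,0,0,1])

```text
time: 8.1
tool_pos: [444.7, 260.0, 23.8]
tcp_rot: [-3.14, -0.001, -2.768]
contact_force: [0.1, 0.4, 0.2]
grip_width: 0.6
```

```bash
python3 st.py
```

```text
t 8.1 pos [444.7 260.   23.8] perp -53.7 s 24.1 rot [-1.7992e+02 -4.0000e-02 -1.5858e+02] F perp 0.11 s -0.43 z 0.22 0.6277820439246108
```

Request:
step_arm(moves=[0.03,-0.13,0,0,0,0,1,0.04,-0.15,0,0,0,0,1,0.04,-0.15,0,0,0,0,1,0.04,-0.15,0,0,0,0,1,0.03,-0.1,0,0,0,0,1,0.02,-0.08,0,0,0,0,1,0.02,-0.08,0,0,0,0,1])

```text
time: 8.68
tool_pos: [444.7, 240.7, 23.5]
tcp_rot: [-3.14, -0.003, -2.768]
contact_force: [-0.6, 0.4, -0.1]
grip_width: -0.1
```

```bash
python3 st.py
```

```text
t 8.6833 pos [444.7 240.7  23.5] perp -56.0 s 43.2 rot [-179.93   -0.19 -158.62] F perp -0.52 s -0.45 z -0.11 -0.05769631794358182
```

Request:
step_arm(moves=[0,-0.1,0,0,0,0,1,0,-0.12,0,0,0,0,1,0.01,-0.12,0,0,0,0,1,0.02,-0.12,0,0,0,0,1,0.03,-0.12,0,0,0,0,1,0.03,-0.12,0,0,0,0,1,0.03,-0.12,0,0,0,0,1,0.03,-0.12,0,0,0,0,1])

```text
time: 9.35
tool_pos: [448.3, 220.4, 23.5]
tcp_rot: [-3.141, -0.004, -2.768]
contact_force: [0.2, 0.7, 0.4]
grip_width: 0.4
```

```bash
python3 st.py
```

```text
t 9.35 pos [448.3 220.4  23.5] perp -54.7 s 63.7 rot [-179.97   -0.26 -158.61] F perp 0.29 s -0.65 z 0.37 0.44756735778548024
```

Request:
step_arm(moves=[0.02,-0.15,0,0,0,0,1,0.03,-0.15,0,0,0,0,1,0.03,-0.15,0,0,0,0,1,0.03,-0.15,0,0,0,0,1,0.03,-0.15,0,0,0,0,1,0.03,-0.15,0,0,0,0,1,0.03,-0.15,0,0,0,0,1,0.03,-0.15,0,0,0,0,1])

```text
time: 10.02
tool_pos: [453.2, 193.7, 23.6]
tcp_rot: [-3.141, -0.005, -2.768]
contact_force: [-0.4, 0.6, 1.0]
grip_width: 0.4
```

```bash
python3 st.py;python3 - <<'E'
from h import *
for n,box,f in(('top',(110,280,150,430),2.85),('scene',(140,290,180,420),3.3)):
    im=capture(n)[:,:,::-1][box[0]:box[1],box[2]:box[3]];cv2.imwrite(f'pics/{n}3.png',cv2.resize(im,None,fx=f,fy=f,interpolation=2))
E
```

```text
t 10.0167 pos [453.2 193.7  23.6] perp -52.9 s 90.9 rot [-179.96   -0.26 -158.62] F perp -0.35 s -0.61 z 1.01 0.41515902854437714
```

View pics/scene3.png

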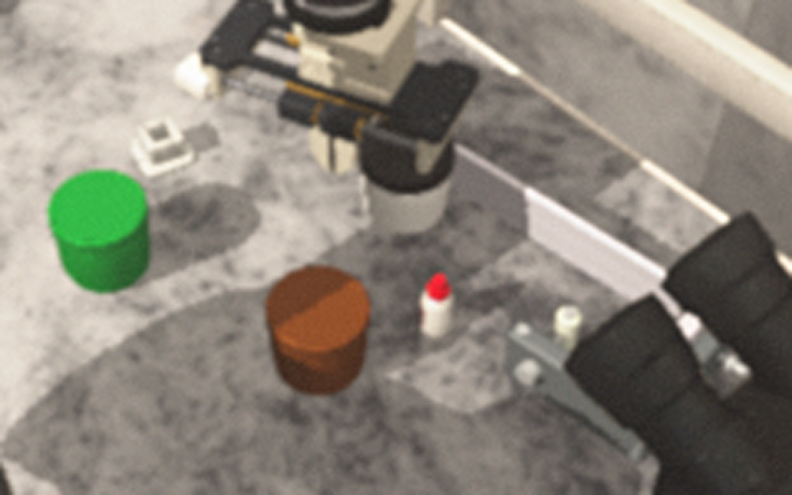

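View pics/top3.png

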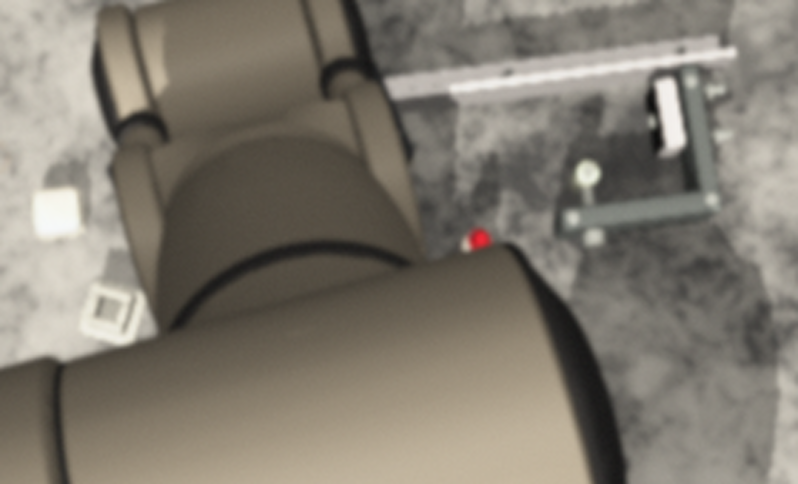

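Request:
step_arm(moves=[0.04,-0.15,0,0,0,0,1,0.04,-0.15,0,0,0,0,1,0.04,-0.15,0,0,0,0,1,0.04,-0.15,0,0,0,0,1,0.04,-0.15,0,0,0,0,1,0.04,-0.15,0,0,0,0,1,0.04,-0.15,0,0,0,0,1,0.04,-0.15,0,0,0,0,1])

```text
time: 10.78
tool_pos: [456.3, 166.9, 23.6]
tcp_rot: [-3.141, -0.004, -2.768]
contact_force: [-0.9, 0.0, -0.0]
grip_width: 0.3
```

```bash
python3 st.py
```

```text
t 10.7833 pos [456.3 166.9  23.6] perp -52.8 s 117.9 rot [-179.96   -0.24 -158.6 ] F perp -0.86 s -0.14 z -0.03 0.3191243346514578
```

Request:
step_arm(moves=[0.04,-0.15,0,0,0,0,1,0.04,-0.15,0,0,0,0,1,0.04,-0.15,0,0,0,0,1,0.04,-0.15,0,0,0,0,1,0.04,-0.15,0,0,0,0,1,0.04,-0.15,0,0,0,0,1,0.04,-0.15,0,0,0,0,1,0.04,-0.15,0,0,0,0,1])

```text
time: 11.45
tool_pos: [459.4, 139.4, 23.7]
tcp_rot: [-3.141, -0.004, -2.768]
contact_force: [0.2, -0.0, -0.0]
grip_width: 0.8
```

Request:
step_arm(moves=[0.04,-0.15,0,0,0,0,1,0.04,-0.15,0,0,0,0,1,0.04,-0.15,0,0,0,0,1,0.04,-0.15,0,0,0,0,1,0.04,-0.15,0,0,0,0,1,0.04,-0.15,0,0,0,0,1,0.04,-0.15,0,0,0,0,1,0.04,-0.15,0,0,0,0,1])

```text
time: 12.12
tool_pos: [462.5, 111.9, 23.7]
tcp_rot: [-3.141, -0.004, -2.768]
contact_force: [-1.2, 0.1, 0.8]
grip_width: 0.4
```

```bash
python3 st.py;python3 - <<'E'
from h import *
for n,box,f in(('scene',(140,290,180,420),3.3),):
    im=capture(n)[:,:,::-1][box[0]:box[1],box[2]:box[3]];cv2.imwrite(f'pics/{n}4.png',cv2.resize(im,None,fx=f,fy=f,interpolation=2))
E
```

```text
t 12.1167 pos [462.5 111.9  23.7] perp -52.9 s 173.2 rot [-179.95   -0.25 -158.61] F perp -1.19 s -0.29 z 0.78 0.4004382239518041
```

View pics/scene4.png

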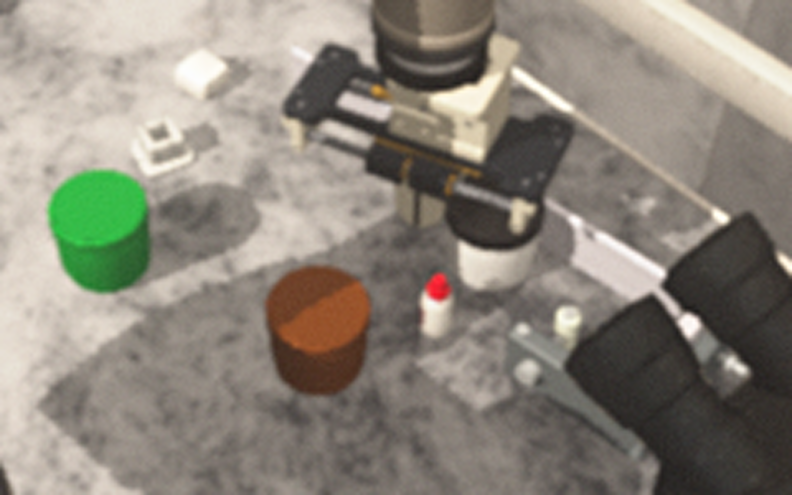

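Request:
step_arm(moves=[0.04,-0.15,0,0,0,0,1,0.04,-0.15,0,0,0,0,1,0.04,-0.15,0,0,0,0,1,0.04,-0.15,0,0,0,0,1,0.04,-0.15,0,0,0,0,1,0.04,-0.15,0,0,0,0,1,0.04,-0.15,0,0,0,0,1,0.04,-0.15,0,0,0,0,1])

```text
time: 12.83
tool_pos: [465.5, 84.5, 23.8]
tcp_rot: [-3.141, -0.005, -2.768]
contact_force: [-0.5, -0.1, -0.0]
grip_width: 0.2
```

Request:
step_arm(moves=[0.04,-0.15,0,0,0,0,1,0.04,-0.15,0,0,0,0,1,0.04,-0.15,0,0,0,0,1,0.04,-0.14,0,0,0,0,1,0.03,-0.12,0,0,0,0,1,0.03,-0.1,0,0,0,0,1,0.02,-0.08,0,0,0,0,1])

```text
time: 13.42
tool_pos: [467.8, 63.7, 23.8]
tcp_rot: [-3.141, -0.005, -2.769]
contact_force: [-0.2, 0.2, 0.1]
grip_width: 0.4
```

```bash
python3 st.py
```

```text
t 13.4167 pos [467.8  63.7  23.8] perp -53.2 s 221.7 rot [-179.95   -0.26 -158.63] F perp -0.13 s -0.25 z 0.09 0.3629811136598192
```

Request:
step_arm(moves=[0.02,-0.08,0,0,0,0,1,0.02,-0.08,0,0,0,0,1,0.02,-0.08,0,0,0,0,1,0.02,-0.08,0,0,0,0,1,0.02,-0.08,0,0,0,0,1,0.02,-0.08,0,0,0,0,1])

```text
time: 13.92
tool_pos: [469.1, 53.0, 23.8]
tcp_rot: [-3.141, -0.005, -2.768]
contact_force: [-1.1, 0.8, -0.1]
grip_width: 0.4
```

```bash
python3 st.py
```

```text
t 13.9167 pos [469.1  53.   23.8] perp -53.1 s 232.4 rot [-179.96   -0.27 -158.62] F perp -1.04 s -0.94 z -0.14 0.38663448021006
```

Request:
step_arm(moves=[0.02,-0.08,0,0,0,0,1,0.02,-0.08,0,0,0,0,1])

```text
time: 14.08
tool_pos: [469.5, 49.5, 23.8]
tcp_rot: [-3.141, -0.005, -2.768]
contact_force: [0.2, 0.7, -0.2]
grip_width: 0.5
```

Request:
step_arm(moves=[0.02,-0.08,0,0,0,0,1,0.02,-0.08,0,0,0,0,1])

```text
time: 14.25
tool_pos: [469.8, 46.1, 23.9]
tcp_rot: [-3.141, -0.005, -2.768]
contact_force: [-1.6, 5.6, 2.2]
grip_width: 0.6
```

```bash
python3 st.py
```

```text
t 14.25 pos [469.8  46.1  23.9] perp -53.1 s 239.4 rot [-179.99   -0.28 -158.62] F perp -0.94 s -5.71 z 2.19 0.5579494281227857
```

Request:
step_arm(moves=[0.02,-0.08,0,0,0,0,1,0.02,-0.08,0,0,0,0,1])

```text
time: 14.42
tool_pos: [469.8, 43.4, 24.1]
tcp_rot: [3.14, -0.005, -2.769]
contact_force: [-1.0, 4.6, 2.9]
grip_width: 0.7
```

Request:
step_arm(moves=[0.02,-0.1,0,0,0,0,1,0.02,-0.1,0,0,0,0,1])

```text
time: 14.58
tool_pos: [469.8, 40.3, 24.3]
tcp_rot: [3.139, -0.006, -2.769]
contact_force: [-3.4, 5.0, 2.0]
grip_width: 0.4
```

```bash
python3 st.py
```

```text
t 14.5833 pos [469.8  40.3  24.3] perp -53.8 s 245.2 rot [ 179.82   -0.33 -158.63] F perp -2.78 s -5.35 z 1.97 0.4047501931143273
```

Request:
step_arm(moves=[0.01,-0.1,0,0,0,0,1,0.01,-0.1,0,0,0,0,1,0.01,-0.1,0,0,0,0,1])

```text
time: 14.83
tool_pos: [470.0, 36.0, 24.5]
tcp_rot: [3.135, -0.007, -2.768]
contact_force: [-2.3, 5.6, 3.8]
grip_width: 0.5
```

Request:
step_arm(moves=[0.01,-0.1,0,0,0,0,1,0.01,-0.1,0,0,0,0,1,0.01,-0.1,0,0,0,0,1])

```text
time: 15.08
tool_pos: [470.1, 31.7, 24.7]
tcp_rot: [3.132, -0.009, -2.768]
contact_force: [-1.8, 5.6, 3.6]
grip_width: 0.7
```

```bash
python3 st.py
```

```text
t 15.0833 pos [470.1  31.7  24.7] perp -54.5 s 253.7 rot [ 179.43   -0.52 -158.61] F perp -1.18 s -5.79 z 3.60 0.6539202930423783
```

Request:
step_arm(moves=[0,-0.1,0,0.05,-0.04,0,1,0,-0.1,0,0.05,-0.04,0,1,0,-0.1,0,0.05,-0.04,0,1])

```text
time: 15.33
tool_pos: [470.7, 27.7, 24.9]
tcp_rot: [3.139, -0.002, -2.768]
contact_force: [-2.1, 5.1, 3.4]
grip_width: 0.5
```

```bash
python3 st.py;python3 - <<'E'
from h import *
for n,box,f in(('scene',(140,290,180,420),3.3),):
    im=capture(n)[:,:,::-1][box[0]:box[1],box[2]:box[3]];cv2.imwrite(f'pics/{n}5.png',cv2.resize(im,None,fx=f,fy=f,interpolation=2))
E
```

```text
t 15.3333 pos [470.7  27.7  24.9] perp -54.4 s 257.8 rot [ 1.7985e+02 -1.3000e-01 -1.5861e+02] F perp -1.54 s -5.32 z 3.44 0.45817981865093316
```

View pics/scene5.png

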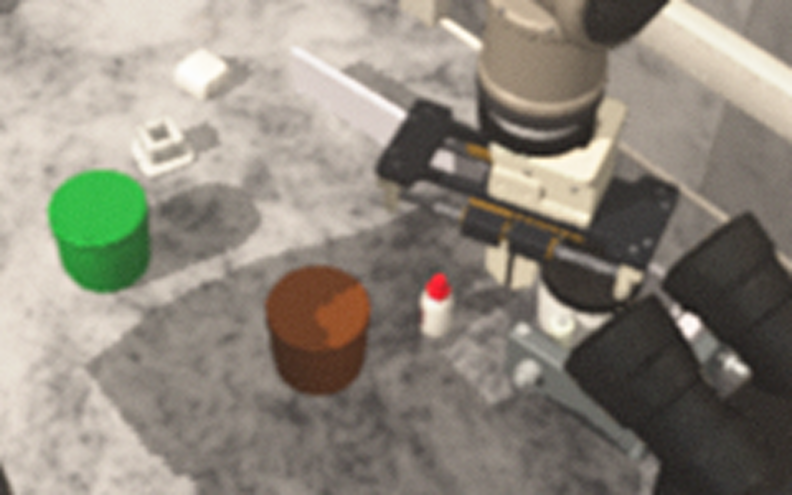

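Request:
step_arm(moves=[0,-0.1,0,0.03,-0.02,0,1,0,-0.1,0,0.03,-0.02,0,1,0,-0.1,0,0.03,0,0,1])

```text
time: 15.63
tool_pos: [471.1, 23.5, 25.1]
tcp_rot: [-3.141, -0.001, -2.768]
contact_force: [-2.5, 5.7, 2.9]
grip_width: 0.6
```

Request:
step_arm(moves=[0.01,-0.09,0,0.03,0,0,1,0.01,-0.09,0,0.03,0,0,1])

```text
time: 15.8
tool_pos: [471.1, 20.9, 25.2]
tcp_rot: [-3.138, -0.002, -2.768]
contact_force: [-2.7, 4.6, 3.4]
grip_width: 0.3
```

Request:
step_arm(moves=[0.01,-0.08,0,0,0,0,1,0.01,-0.08,0,0,0,0,1])

```text
time: 15.97
tool_pos: [471.0, 18.6, 25.4]
tcp_rot: [-3.14, -0.003, -2.767]
contact_force: [-2.3, 4.3, 2.6]
grip_width: 0.4
```

```bash
python3 st.py
```

```text
t 15.9667 pos [471.   18.6  25.4] perp -55.1 s 266.8 rot [-179.92   -0.2  -158.55] F perp -1.82 s -4.50 z 2.63 0.38957494383266766
```

Request:
step_arm(moves=[0,-0.07,0,0,0,0,1,0,-0.07,0,0,0,0,1])

```text
time: 16.13
tool_pos: [471.0, 16.7, 25.4]
tcp_rot: [3.141, -0.005, -2.767]
contact_force: [-2.6, 4.0, 1.8]
grip_width: 0.3
```

Request:
step_arm(moves=[0,-0.07,0,0,0,0,1,0,-0.07,0,0,0,0,1])

```text
time: 16.3
tool_pos: [471.2, 14.4, 25.4]
tcp_rot: [3.14, -0.006, -2.767]
contact_force: [-2.6, 4.1, 1.6]
grip_width: 0.3
```

Request:
step_arm(moves=[0,-0.07,0,0,0,0,1,0,-0.07,0,0,0,0,1])

```text
time: 16.47
tool_pos: [471.6, 11.7, 25.3]
tcp_rot: [3.139, -0.008, -2.767]
contact_force: [-2.6, 3.3, 2.0]
grip_width: 0.4
```

```bash
python3 st.py
```

```text
t 16.4667 pos [471.6  11.7  25.3] perp -55.3 s 273.8 rot [ 179.86   -0.44 -158.51] F perp -2.23 s -3.61 z 2.01 0.39759997387754276
```

Request:
step_arm(moves=[0,-0.06,0,0,0,0,1,0,-0.06,0,0,0,0,1])

```text
time: 16.63
tool_pos: [472.2, 9.1, 25.1]
tcp_rot: [3.139, -0.008, -2.767]
contact_force: [-3.2, 2.7, 2.0]
grip_width: 0.3
```

Request:
step_arm(moves=[0,-0.06,0,0,0,0,1,0,-0.06,0,0,0,0,1])

```text
time: 16.8
tool_pos: [473.1, 6.3, 24.9]
tcp_rot: [3.139, -0.009, -2.767]
contact_force: [-2.5, 2.6, 0.7]
grip_width: 0.6
```

Request:
step_arm(moves=[0,-0.06,0,0,0,0,1,0,-0.06,0,0,0,0,1])

```text
time: 16.97
tool_pos: [474.3, 3.5, 24.8]
tcp_rot: [3.14, -0.009, -2.767]
contact_force: [-2.8, 2.2, 1.9]
grip_width: 0.8
```

```bash
python3 st.py
```

```text
t 16.9667 pos [474.3   3.5  24.8] perp -53.5 s 282.2 rot [ 179.88   -0.49 -158.53] F perp -2.54 s -2.47 z 1.94 0.7812030399892888
```

Request:
step_arm(moves=[0.01,-0.06,0,0,0,0,1,0.01,-0.06,0,0,0,0,1])

```text
time: 17.13
tool_pos: [474.9, 0.8, 24.8]
tcp_rot: [3.14, -0.009, -2.767]
contact_force: [-2.7, 5.7, 2.8]
grip_width: 0.5
```

Request:
step_arm(moves=[0.01,-0.06,0,0,0,0,1,0.01,-0.06,0,0,0,0,1])

```text
time: 17.3
tool_pos: [474.8, 0.6, 24.9]
tcp_rot: [3.136, -0.008, -2.768]
contact_force: [-2.5, 13.2, 4.2]
grip_width: 0.1
```

Request:
step_arm(moves=[0.01,-0.06,0,0,0,0,1])

```text
time: 17.38
tool_pos: [474.8, 0.7, 24.9]
tcp_rot: [3.134, -0.008, -2.769]
contact_force: [-1.8, 10.1, 2.6]
grip_width: 0.9
```

```bash
python3 st.py
```

```text
t 17.3833 pos [474.8   0.7  24.9] perp -53.4 s 285.0 rot [ 179.54   -0.46 -158.62] F perp -0.61 s -10.19 z 2.63 0.8779910239172836
```

Request:
step_arm(moves=[0,0.05,0,0,0,0,1,0,0.1,0,0,0,0,1,0,0.3,0,0,0,0,1,0,0.5,0,0,0,0,1,0,0.5,0,0,0,0,1,0,0.2,0,0,0,0,1])

```text
time: 17.88
tool_pos: [465.1, 32.2, 25.8]
tcp_rot: [3.138, -0.002, -2.77]
contact_force: [-0.1, 1.2, -0.3]
grip_width: 0.6
```

Request:
step_arm(moves=[0,0,-0.4,0,0,0,1,0,0,-0.8,0,0,0,1,0,0,-1,0,0,0,1,0,0,-1,0,0,0,1,0,0,-1,0,0,0,1,0,0,-1,0,0,0,1,0,0,-1,0,0,0,1,0,0,-1,0,0,0,1])

```text
time: 18.55
tool_pos: [461.7, 34.7, 176.0]
tcp_rot: [3.135, -0.01, -2.765]
contact_force: [0.3, 0.4, -0.4]
grip_width: 0.4
```

Request:
step_arm(moves=[0,1,0,0,0,0,1,0,1,0,0,0,0,1,0,1,0,0,0,0,1,0,1,0,0,0,0,1,0,1,0,0,0,0,1,0,1,0,0,0,0,1,0,1,0,0,0,0,1,0,1,0,0,0,0,1])

```text
time: 19.22
tool_pos: [404.9, 186.4, 187.8]
tcp_rot: [-3.139, 0.008, -2.769]
contact_force: [-0.6, -0.2, 0.3]
grip_width: 0.5
```

```bash
python3 st.py; python3 - <<'E'
from h import *
for n,box,f in(('top',(110,280,150,430),2.85),('scene',(140,290,180,420),3.3)):
    im=capture(n)[:,:,::-1][box[0]:box[1],box[2]:box[3]];cv2.imwrite(f'pics/{n}6.png',cv2.resize(im,None,fx=f,fy=f,interpolation=2))
E
```

```text
t 19.2167 pos [404.9 186.4 187.8] perp -101.7 s 92.6 rot [-179.84    0.44 -158.68] F perp -0.61 s 0.11 z 0.32 0.49629232493725695
```

View pics/scene6.png

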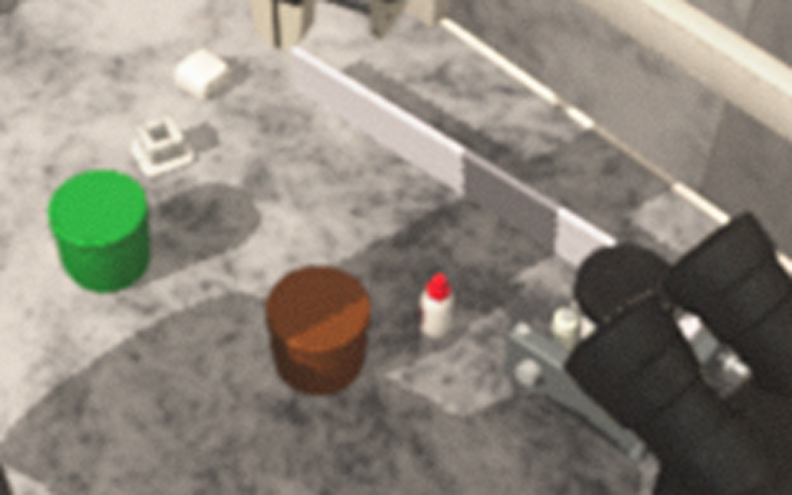

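View pics/top6.png

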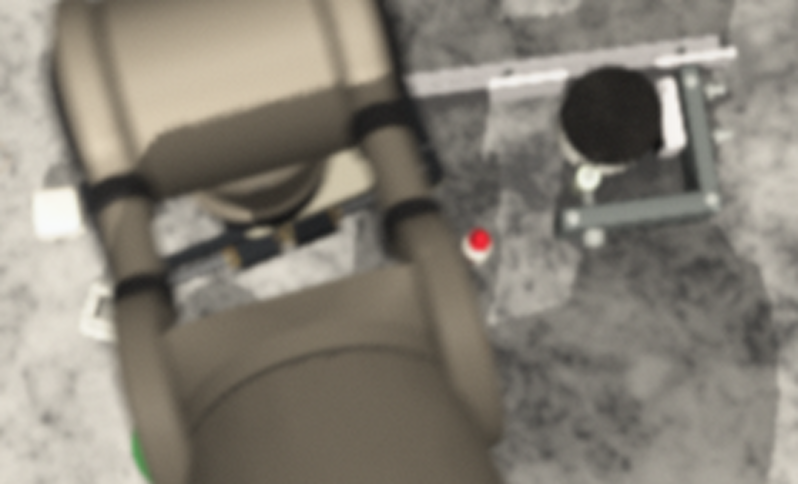

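```bash
python3 - <<'E'
from st import *
T=lambda u,v:(150+(u+.5)/2.85-.5,110+(v+.5)/2.85-.5)
im=capture('top');g=im.max(axis=2);m=(g<55).astype('uint8')
k=np.zeros_like(m);k[128:172,342:386]=1;m=cv2.morphologyEx(m*k,cv2.MORPH_OPEN,np.ones((7,7)))
c=max(cv2.findContours(m,0,2)[0],key=cv2.contourArea);e=cv2.fitEllipse(c);print(e)
for nm,u,z in(('lid',e[0],66),('lid eye',T(612,116),66),('roller',T(588,179),48),('stopface upper',T(668,82),48),('rollersoriginal',T(588,173),48)):
    q=cast('top',u,z)[:2]-p0;print(nm,'perp %.1f s %.1f'%(q@xa,q@d))
E
```

```text
t 19.3167 pos [404.4 187.5 187.8] perp -102.1 s 91.5 rot [-179.88    0.44 -158.51] F perp 0.00 s 0.23 z -0.23 0.7283718098983207
((364.9414367675781, 150.4974822998047), (32.099979400634766, 34.905086517333984), 103.47478485107422)
lid perp -40.0 s 336.3
lid eye perp -39.6 s 335.2
roller perp -78.3 s 314.8
stopface upper perp -16.1 s 382.6
rollersoriginal perp -74.1 s 315.5
```

```bash
python3 -c "
from plant import *
print(close_job())"
```

```text
the job is handed in; nothing more can be done
None
```

The black-lidded jar is docked against the rubber-faced stop, and I handed the job in at about 19 s.

**What I did:** With the gripper closed, I pushed the jar straight across to the rail, where I felt about 4 N. I then slid it along the rail with the finger face turned about 15° towards the rail. It met the roller at about 5 to 7 N and stopped dead against the stop. The highest reading there was about 13.5 N, the last about 10 N. I backed off, raised the arm and moved it clear.

**Last checks:**
- **Jar position:** the pictures show it upright at the rail and against the stop. The lid is about 5 mm past the bay's middle place, within the 8 mm range.
- **Roller:** pushed back about 4 mm, which fits that position (about 3 mm expected).
- **Bystanders:** the dropper bottle, gauze and tube stand were where they started.

**Not fully settled:**
- **Pin:** I could not see it. That it is flush rests on the steep rise in force at the stop and the jar's measured position.
- **Small disagreement:** the picture put the jar about 2 mm short of where the fingers stopped, and 2 to 4 mm nearer the robot than the modelled rail line. The rail contact I felt was itself about 2 mm off that line. Calibration is good to about 2 mm, so I took both as measuring error and did not press the jar again to check.
- **Forces:** I only read them at the end of each move call, so short peaks between readings would not have shown.

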